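# Fit the nest plate on the wrapping stand and lock it

### The job

Fit the round blue plate onto the wrapping stand: pick it up by its handle, turn it so that its three holes line up with the studs, and lower it over them until it lies flush on the hub. Then lock it down: push the orange knob of the sprung catch all the way in towards the hub and sideways into its notch, so that it stays there over the plate's rim when you let go. Leave the other things on the bench where they are.

Things in the scene. Friction and masses are not known exactly. Their poses are not given: they have to be found in the camera images.
- plate: The loose blue plate: a disc 150 mm across and 8 mm thick, about 0.4 kg, at first lying flat on the bench. Origin: centre of its underside; its z axis points up. Three through holes, 13 mm across with yellow rims, lie 50 mm from the centre, at 0, 120 and 240 degrees from its x axis (any hole may go on any stud). White pads between the holes. A black bar handle stands on its middle: 60 mm long along the plate's x axis, 16 mm thick along y, its top 53 mm above the underside.
- plate_handle (a point): Centre of the plate's handle, on the plate's axis, 30 mm above its underside; same axes as the plate.
- hole_a (a point): Middle of the plate's hole at 0 degrees (along its x axis), at the plate's upper face.
- hole_b (a point): The same for the hole at 120 degrees.
- hole_c (a point): The same for the hole at 240 degrees.
- hub_top (a point): Centre of the dark round hub (128 mm across) on top of the stand, at the level of its upper face, 60 mm above the bench, on which the plate must lie. x axis towards stud a, z up. The hub can turn about its vertical axis but is stiff (0.25 N m of friction) and stands at any angle. The stand is a fixed white box 164 mm square, with a grey arm 66 mm wide reaching 165 mm out from the hub axis, which carries the catch.
- stud_a (a point): Tip of the yellow stud at 0 degrees of the hub. The three studs are 9 mm across and 22 mm tall (tip 82 mm above the bench), tapered over the top 8 mm, 50 mm from the hub's axis, 120 degrees apart.
- stud_b (a point): Tip of the stud at 120 degrees.
- stud_c (a point): Tip of the stud at 240 degrees.
- catch_knob (a point): Point on the axis of the catch's upright orange knob (20 mm across, from 77 to 118 mm above the bench), 100 mm above the bench. Its x axis points level, straight away from the hub; its y axis is the side on which the notch lies; z up. Let go, the knob stands 125 mm from the hub axis. A flat steel tongue under the knob (underside 71.5 mm above the bench) slides over the rim of the seated plate.
- notch (a point): Where the knob's axis (100 mm above the bench) lies when it is parked in the notch: 28.5 mm towards the hub and 16 mm to the side of the knob's resting place. Same axes as catch_knob. A dark steel block with a 3 mm lip forms the notch: the knob must first be pushed 33 to 37 mm in (37 mm is the end stop) and only then moved 16 mm sideways; let go there, the spring pulls it back about 5 mm into the notch behind the lip, which holds it.
- catch_in (a joint): How far the knob is pushed in towards the hub (m): 0 at rest, end stop 0.037, 0.0285 when parked in the notch. A spring pushes it back with 2 N at rest and 6 N fully in.
- catch_side (a joint): How far the knob is moved sideways, towards the notch (m): 0 in line, 0.016 to 0.017 at the end. It has slight friction (0.8 N) and no spring; the block stops it unless the knob is pushed in far enough.
- tape_roll: Bystander: roll of brown tape, 90 mm across, 24 mm tall. Origin: centre of its underside.
- tray: Bystander: yellow tray, 150 x 240 x 45 mm, with white packs in it. Origin: centre of its underside.
- pen_cup: Bystander: grey pen cup, 76 mm across, 95 mm tall, pens up to 139 mm. Origin: centre of its underside.

How it is judged (in metres and radians):
On the way, in this order (a step that is already met when the one before it is completed fails the run):
1. the plate lies flush on the hub, with the studs through its holes (z of plate_handle in the frame of hub_top between 0.027 and 0.0325 m and horizontal distance between plate_handle and hub_top below 0.005 m and angle between plate_handle's own z axis and vertical below 0.04 rad), for 0.2 s.
2. the catch is parked in its notch over the plate's rim (all of step 1 and value of joint catch_in between 0.026 and 0.0315 m and value of joint catch_side above 0.012 m), for 0.2 s.
At the end, for the whole second after the job is handed in: The plate lies still and level (within 0.04 rad) on the hub, its underside within 3 mm of the hub's face and its centre within 5 mm of the hub's axis, studs through the holes; the catch is parked in its notch (pushed in 26 to 31.5 mm and at least 12 mm to the side) (all of step 2 and linear speed of plate below 0.01 m/s); the robot touches nothing.
It fails at once if a bystander (tape roll, tray, pen cup) is moved more than 30 mm (distance of any of tape_roll, tray, pen_cup from where it was at the start of the episode above 0.03 m).
It also fails if it takes over 53 s, if anything falls off the work surface, if the arm or the gripper's body presses on something with over 40 N, if the wrist force passes 120 N, or if a joint passes its speed limit or range.

### The arm

A 6-joint arm with a two-finger parallel gripper is mounted at the origin on the work surface. World frame = base frame: x ahead of the robot, y to its left, z up, the work surface at z = 0. Lengths are in mm, angles in rad, forces in N, time in s.
With the tool pointing down it reaches from about 400 to 925 mm from the base axis. Payload 12.5 kg.
Tool frame: the origin (TCP) lies at the very end of the fingers, on their centre line; the grasp point (between the pads) lies 19 mm behind it; z points along the fingers, x is the direction in which the jaws open and shut, and the axes are right-handed (so a half turn about z gives the same grasp; the last joint's range is limited). The gripper opens to 95 mm and grips with 3 to 60 N. Pads are 20 mm wide; open, the fingers measure 119 mm over their backs; the gripper's body (75 mm by 180 mm) begins 59 mm behind the grasp point.
Start: joints at [1.239, 0.491, 1.559, -0, 1.092, -0.106], TCP at [139.91, 609.157, 214.661] pointing down, gripper open.
Joint ranges: [-3.1, 3.1], [-0.84, 2.19], [0.05, 2.79], [-1.13, 4.28], [0.06, 2.93], [-2.69, 2.69]. Speed limits (rad/s): [2.22, 2.22, 2.79, 3.14, 3.14, 3.14].

### API

Orientations are given as [roll, pitch, yaw] about the fixed x, y, z axes, in that order (R = Rz(yaw) Ry(pitch) Rx(roll)).
In Python, from cell import env gives the robot as it stands.
- The arm moves only by the tool arm_command, never from a script. Its argument "motion" is one flat list of numbers, 7 for each row, row after row: the opening, from -1 (shut) to 1 (fully open), then the shift along the tool's x, y, z in mm, then the turn, a rotation vector about the tool's x, y, z in degrees. In form: [fingers, dx, dy, dz, rx, ry, rz, fingers, dx, dy, dz, rx, ry, rz, ...]. A call has 1 to 20 rows; each row is the pose to reach, as a shift and turn from the pose commanded when the call began, along the tool's axes at that moment; what a row does not reach only later rows make up. A row lasts 1/10 s, in which the tool goes at most 50 mm and 8.59 degrees, less where a joint would pass 70% of its speed; a pose out of reach is approached as far as the arm can. A call with a gripper value outside its range is refused whole. The fingers move at their own pace and stop on an object; the grip force is fixed at half the most. Time passes only in rows, so rows that repeat a pose let the fingers close. It gives the time, the measured TCP pose, the force and the opening at its end, in the units of the state.
- env.state(): the state, without advancing time (a new reading comes with each control period).
- env.read_camera(name): name is "scene" or "top" or "wrist"; returns (picture, depth): 420x560x3 uint8, red, green, blue; 420x560 float32, mm along the optical axis (not along the pixel's ray), 0 where there is no reading.
- env.calibration(name): a dict with "fx", "fy", "cx", "cy" (pixels), "distortion" ([k1, k2, p1, p2, k3] as OpenCV has them; the pictures are not rectified), "cam_to_world" (4x4, takes a point from camera to world coordinates). Camera axes: x right, y down, z forward; pixel columns grow to the right and rows downward; lengths in mm; the calibration is good to about 2 mm. A picture is of the moment at which its call begins: read the wrist's pose just before it. calibration takes no time and is no camera call; for the wrist camera it gives the pose at the moment of the call.
- env.job_done(): hands the job in, once; it reports no verdict.
Trained networks look in the newest picture that a camera, given by its name, has taken for a name from the list of things; names that differ only in an ending like _2 or _b are one class to them, and where a whole thing is asked for, a point or a joint stands for the part that bears it (a point fixed in the world has none). Each returns a list of dicts, best first, with "confidence" (0 to 1); they miss things now and then, are a little off and sometimes report something else, mostly with a low value. They report only what shows in the picture. A call takes as long as a camera call.
- env.recognise(camera, label): "location" ([column, row] in pixels, amid what is visible of it).
- env.silhouettes(camera, label): "region" (420x560 bool, what is visible of it) and "location" ([column, row] in pixels, amid what is visible of it).
- env.spot_point(camera, label): "location" ([column, row] in pixels: a listed point, or the origin of a listed thing).
The state is a dict: "t": time; "joints": joint angles; "qvel": joint speeds; "tau": joint torques, N m; "eef_pos": TCP position; "tcp_rot": TCP orientation; "ft_force": force on the tool from outside, world axes, zero at the start; "moment": the same for the moment, N m; "opening": opening from 0.0 (shut) to 1.0 (fully open).
Only numpy, scipy, OpenCV 4.12 (cv2) and the standard library are available. Lean on these libraries where they do the work, as an engineer would, in place of code of your own. Each camera call takes 0.05 s, during which the arm holds its last target.

## Working session

There is one attempt and no reset: what is moved stays moved. The work goes in short steps, Python scripts to look and compute and a tool call to move; the robot and the scene stay as the last step left them, time stands still between calls to the robot, and variables do not carry over. Pictures are saved under pics/ and viewed, and the job is handed in when it is done.

Besides the shell and the picture viewer there is one more tool, called after "Request:" by a JSON object that holds its "fn" and its "kwargs". arm_command: Moves the arm, as the interface text tells. Its arguments: {"type":"object","properties":{"motion":{"type":"array","items":{"type":"number"}}},"required":["motion"]}

```bash
ls; mkdir -p pics; cat > h.py <<'E'
import numpy as np,cv2
from cell import env
def save(im,n): cv2.imwrite('pics/'+n+'.png',im[:,:,::-1])
def ray(c,px):
    K=np.array([[c['fx'],0,c['cx']],[0,c['fy'],c['cy']],[0,0,1]]);d=np.array(c['distortion'])
    p=cv2.undistortPoints(np.array(px,float).reshape(-1,1,2),K,d).reshape(-1,2)
    T=np.array(c['cam_to_world']);r=np.c_[p,np.ones(len(p))]@T[:3,:3].T
    return T[:3,3],r
def atz(c,px,z):
    o,r=ray(c,px); return o+r*((z-o[2])/r[:,2])[:,None]
E
python3 - <<'E'
from h import *
s=env.state();print(s)
for n in ['scene','top','wrist']:
    c=env.calibration(n);im,d=env.read_camera(n);save(im,n+'0');print(n,np.round(c['cam_to_world'],2).tolist(),c['fx'])
    np.savez('pics/'+n+'0.npz',im=im,d=d)
E
```

```text
pics
{'t': 0.0, 'joints': array([ 1.23941637e+00,  4.91528407e-01,  1.55945400e+00, -2.15106983e-05,
        1.09167848e+00, -1.05597286e-01]), 'qvel': array([ 0.00159343, -0.00031893,  0.00024148,  0.00041945, -0.00135493,
        0.00147833]), 'tau': array([-1.03343998e-03, -6.12629914e+01, -2.58183807e+01,  6.92420569e-02,
        4.81976126e-02, -1.18487928e-04]), 'eef_pos': array([139.82052016, 608.91157889, 214.07953035]), 'tcp_rot': array([-3.14149903e+00,  1.06430042e-03,  1.34502364e+00]), 'ft_force': array([-0.05262475, -0.24329474,  0.54036865]), 'moment': array([-0.00821006,  0.00226689,  0.02936796]), 'opening': 0.9996024037629586}
scene [[-0.62, 0.62, -0.48, 1257.7], [0.78, 0.48, -0.39, 593.2], [-0.01, -0.62, -0.79, 1215.23], [0.0, 0.0, 0.0, 1.0]] 449.0216757629975
top [[-0.01, -0.99, 0.14, 346.22], [-1.0, 0.01, 0.02, 22.2], [-0.02, -0.14, -0.99, 1597.9], [0.0, 0.0, 0.0, 1.0]] 464.12179634368226
wrist [[0.22, 0.93, 0.28, 59.23], [0.97, -0.21, -0.07, 627.23], [-0.0, 0.29, -0.96, 385.9], [0.0, 0.0, 0.0, 1.0]] 367.5427089107159
```

View pics/top0.png

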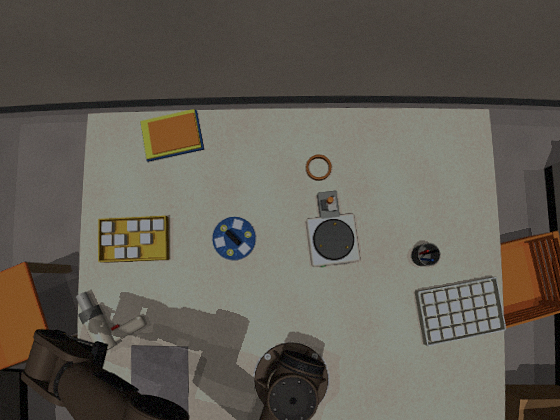

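View pics/scene0.png

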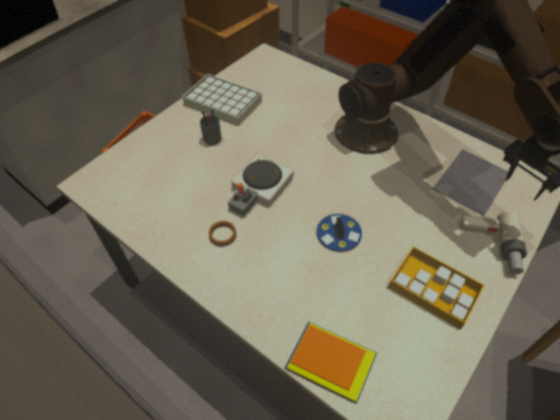

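View pics/wrist0.png

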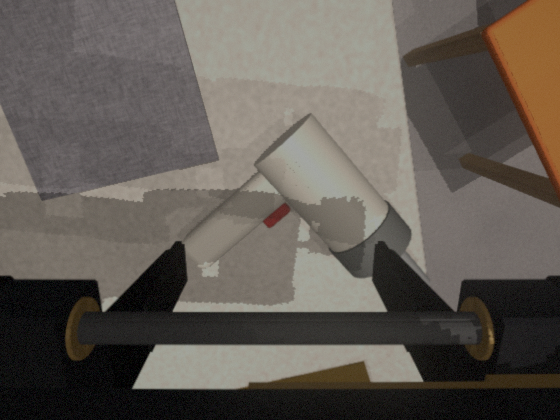

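The top view shows the plate at about (234,238), the hub at (333,239), the knob near (330,200), and the tape, tray and cup clear of the stand. I'll take coarse positions from it first.

```bash
python3 - <<'E'
from h import *
c=env.calibration('top')
for l,z in [('plate',0),('plate_handle',30),('hole_a',8),('hub_top',60),('stud_a',82),('catch_knob',100),('notch',100),('pen_cup',0),('tape_roll',0)]:
    for r in env.spot_point('top',l)[:4]:
        p=r['location'];print(l,np.round(p,1),round(r['confidence'],2),atz(c,[p],z)[0].round(1))
d=np.load('pics/top0.npz')['im']
a=cv2.resize(d[190:280,200:370],None,fx=4.5,fy=4.5,interpolation=cv2.INTER_CUBIC);save(a,'top0c')
w=env.calibration('wrist');s=env.state()
from scipy.spatial.transform import Rotation as R
T=np.eye(4);T[:3,:3]=R.from_euler('xyz',s['tcp_rot']).as_matrix();T[:3,3]=s['eef_pos']
X=np.linalg.inv(T)@np.array(w['cam_to_world']);print(X.round(3).tolist(),s['t'])
E
```

```text
plate [234.3 236.4] 0.73 [485.7 191.9   0. ]
plate_handle [231.3 239.3] 0.58 [473.3 198.9  30. ]
hole_a [221.6 227.8] 0.85 [515.1 235.3   8. ]
hole_a [231.4 253.9] 0.82 [424.8 200.8   8. ]
hole_a [246.  233.7] 0.81 [494.  150.7   8. ]
hole_a [347.2 249.1] 0.65 [ 438.  -196.3    8. ]
hub_top [333.2 241.1] 0.78 [ 462.  -143.2   60. ]
stud_a [346.4 247.1] 0.89 [ 440.3 -183.7   82. ]
stud_a [318.6 242.5] 0.79 [456.3 -92.9  82. ]
stud_a [340.2 223. ] 0.68 [ 519.8 -165.2   82. ]
stud_a [233.4 240.5] 0.36 [465.1 186.1  82. ]
catch_knob [331.2 198.8] 0.53 [ 597.7 -135.6  100. ]
catch_knob [237.6 236.2] 0.28 [477.5 170.6 100. ]
notch [327.3 213.1] 0.87 [ 550.6 -121.7  100. ]
pen_cup [419.2 254.5] 0.72 [ 416.3 -448.9    0. ]
pen_cup [232.7 252.5] 0.27 [430.  197.3   0. ]
tape_roll [319.9 165.6] 0.62 [ 733.7 -109.1    0. ]
tape_roll [320.  247.2] 0.53 [ 446.  -103.7    0. ]
tape_roll [328.9 197.4] 0.26 [ 619.5 -138.2    0. ]
tape_roll [234.1 235.9] 0.15 [487.4 192.6   0. ]
[[1.0, 0.001, -0.0, -0.381], [-0.001, 0.957, 0.29, -82.674], [0.001, -0.29, 0.957, -171.777], [0.0, 0.0, 0.0, 1.0]] 0.6
```

View pics/top0c.png

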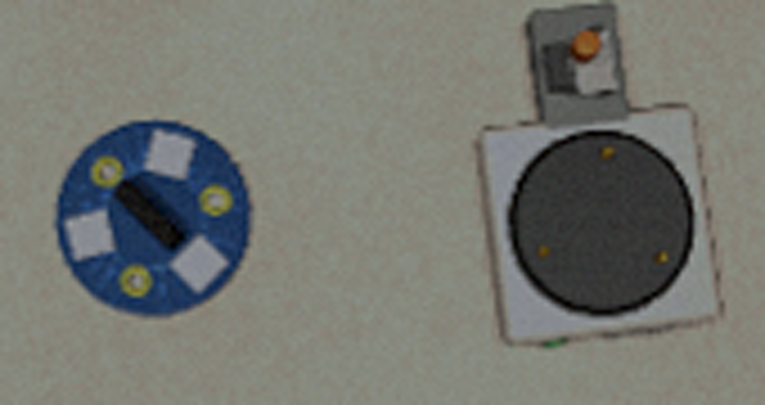

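```bash
cat >> h.py <<'E'
from scipy.spatial.transform import Rotation as R
def delta(pos,yawdeg,s=None):
    """shift and rotvec in tool axes from the current measured pose to tool-down pose"""
    s=s or env.state(); A=R.from_euler('xyz',s['tcp_rot'])
    B=R.from_euler('xyz',[np.pi,0,np.deg2rad(yawdeg)])
    return (A.inv().apply(np.array(pos)-s['eef_pos'])).round(1),np.rad2deg((A.inv()*B).as_rotvec()).round(2)
E
python3 -c "
from h import *
print(delta([472,-147,314],15))"
```

```text
(array([-662.6,  492.9,  -99.4]), array([-0.  , -0.  , 62.06]))
```

Request:
{"fn": "arm_command", "kwargs": {"motion": [1,-663,493,-99,0,0,62,1,-663,493,-99,0,0,62,1,-663,493,-99,0,0,62,1,-663,493,-99,0,0,62,1,-663,493,-99,0,0,62,1,-663,493,-99,0,0,62,1,-663,493,-99,0,0,62,1,-663,493,-99,0,0,62,1,-663,493,-99,0,0,62,1,-663,493,-99,0,0,62,1,-663,493,-99,0,0,62,1,-663,493,-99,0,0,62,1,-663,493,-99,0,0,62,1,-663,493,-99,0,0,62,1,-663,493,-99,0,0,62,1,-663,493,-99,0,0,62,1,-663,493,-99,0,0,62,1,-663,493,-99,0,0,62,1,-663,493,-99,0,0,62,1,-663,493,-99,0,0,62]}}

```text
t: 2.6
eef_pos: [471.5, -146.5, 313.6]
tcp_rot: [-3.141, 0.0, 0.263]
ft_force: [0.5, 0.5, -0.0]
opening: 1.001
```

```bash
python3 - <<'E'
from h import *
c=env.calibration('wrist');im,d=env.read_camera('wrist');save(im,'w1');np.savez('pics/w1.npz',im=im,d=d,s=env.state()['eef_pos'],T=c['cam_to_world'])
for l,z in [('hub_top',60),('stud_a',82),('catch_knob',100),('notch',100)]:
    for r in env.spot_point('wrist',l)[:4]:
        p=r['location'];print(l,np.round(p,1),round(r['confidence'],2),atz(c,[p],z)[0].round(1))
print(env.state()['eef_pos'],env.state()['tcp_rot'])
E
```

```text
hub_top [278.4 167. ] 0.71 [ 470.2 -148.    60. ]
stud_a [270.6 121.6] 0.8 [448.1 -98.3  82. ]
stud_a [319.  183.1] 0.63 [ 518.1 -149.7   82. ]
stud_a [245.1 196.2] 0.6 [ 441.3 -186.3   82. ]
catch_knob [390.  187.7] 0.65 [ 590.7 -130.8  100. ]
notch [369.6 172.1] 0.88 [ 563.7 -120.3  100. ]
[ 471.86342183 -146.68505301  313.81352133] [ 3.14147618e+00 -3.26279796e-04  2.63950723e-01]
```

View pics/w1.png

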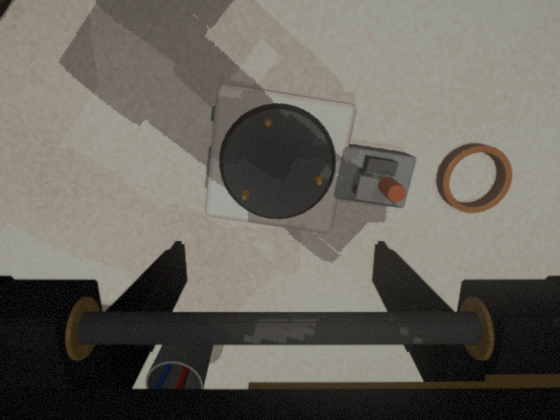

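```bash
cat >> h.py <<'E'
def blobs(im,lo,hi,mn,box):
    hsv=cv2.cvtColor(im,cv2.COLOR_RGB2HSV);m=cv2.inRange(hsv,np.array(lo),np.array(hi))
    x0,y0,x1,y1=box;k=np.zeros_like(m);k[y0:y1,x0:x1]=m[y0:y1,x0:x1]
    n,l,st,ce=cv2.connectedComponentsWithStats(k)
    return [(st[i,4],ce[i]) for i in range(1,n) if st[i,4]>=mn]
E
python3 - <<'E'
from h import *
z=np.load('pics/w1.npz');im=z['im'];c=dict(env.calibration('wrist'));c['cam_to_world']=z['T']
save(cv2.resize(im[75:240,195:425],None,fx=3.4,fy=3.4,interpolation=cv2.INTER_CUBIC),'w1c')
b=blobs(im,(12,120,60),(32,255,255),8,(215,95,340,225));print([(a,p.round(1)) for a,p in b])
P=np.array([p for a,p in b])
for zz in(70,76,82):
    q=atz(c,P,zz)[:,:2];m=q.mean(0);print(zz,q.round(1).tolist(),m.round(2),np.rad2deg(np.arctan2(*(q-m).T[::-1])).round(1),np.linalg.norm(q-m,axis=1).round(1))
# hub disc
g=cv2.cvtColor(im,cv2.COLOR_RGB2HSV)[:,:,2];m=(g<90).astype(np.uint8);k=np.zeros_like(m);k[98:222,216:340]=m[98:222,216:340]
k=cv2.morphologyEx(k,cv2.MORPH_OPEN,np.ones((5,5)))
cs,_=cv2.findContours(k,cv2.RETR_EXTERNAL,cv2.CHAIN_APPROX_NONE);ct=max(cs,key=cv2.contourArea)
q=atz(c,ct.reshape(-1,2),60)[:,:2]
(cx,cy),r=cv2.minEnclosingCircle(q.astype(np.float32));A=np.c_[2*q,np.ones(len(q))];x=np.linalg.lstsq(A,(q**2).sum(1),rcond=None)[0];print('hub',cx,cy,r,x[:2],np.sqrt(x[2]+x[:2]@x[:2]))
b=blobs(im,(3,150,90),(12,255,255),30,(360,150,420,230));print(b)
E
```

```text
[(np.int32(48), array([268. , 122.8])), (np.int32(57), array([317.9, 179.9])), (np.int32(55), array([244.8, 194.1]))]
70 [[445.6, -101.2], [517.8, -148.8], [440.1, -187.5]] [ 467.84 -145.81] [ 116.4   -3.4 -123.6] [49.9 50.  50. ]
76 [[445.7, -100.7], [516.8, -147.6], [440.3, -185.7]] [ 467.58 -144.68] [ 116.4   -3.4 -123.6] [49.1 49.3 49.3]
82 [[445.8, -100.2], [515.8, -146.5], [440.4, -184.0]] [ 467.31 -143.55] [ 116.4   -3.4 -123.6] [48.4 48.6 48.6]
hub 467.4869079589844 -144.2006378173828 68.57364654541016 [ 467.43208638 -144.24137152] 67.78095501083058
[(np.int32(213), array([395.53051643, 192.88732394]))]
```

View pics/w1c.png

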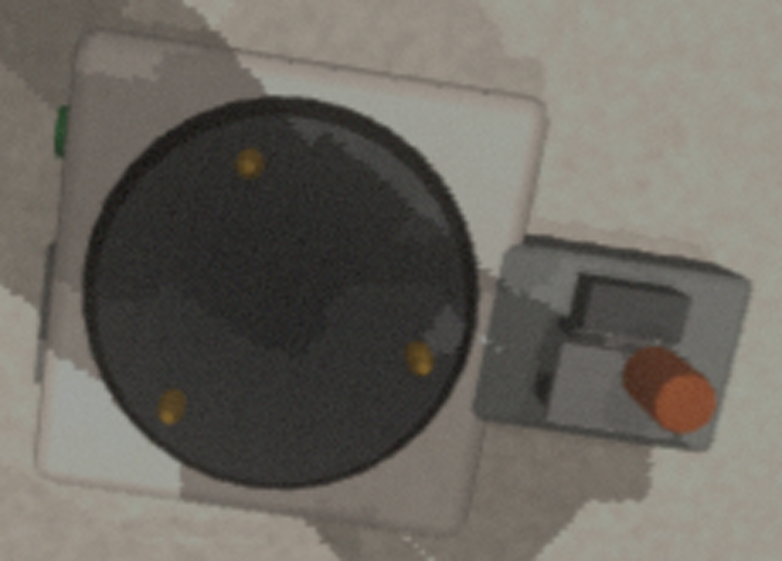

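```bash
python3 - <<'E'
from h import *
z=np.load('pics/w1.npz');im=z['im'];D=z['d'];c=dict(env.calibration('wrist'));c['cam_to_world']=z['T']
kt=atz(c,[[396.2,193.5]],118)[0];h=np.array([467.8,-145.6]);v=kt[:2]-h;print('knob',kt.round(1),np.linalg.norm(v),np.rad2deg(np.arctan2(v[1],v[0])))
T=z['T']
def pt(u,v):
    o,r=ray(c,[[u,v]]);return o+r[0]*D[v,u]
for a in [(390,280),(640,310),(600,310),(685,400),(650,370),(590,370),(250,280),(150,350),(700,290),(520,300),(660,280),(90,100)]:
    u,w=int(a[0]/3.4+195),int(a[1]/3.4+75);print(a,(u,w),pt(u,w).round(1))
# arm/box edges
for a,b,zz in [((530,243),(748,275),60),((478,412),(708,447),60),((100,32),(530,97),60),((45,475),(440,530),60)]:
    q=atz(c,[[a[0]/3.4+195,a[1]/3.4+75],[b[0]/3.4+195,b[1]/3.4+75]],zz);e=q[1]-q[0];print(q.round(1).tolist(),np.rad2deg(np.arctan2(e[1],e[0])))
print(delta([478,196,240],-40))
E
```

```text
knob [ 592.5 -132.   118. ] 125.39927633015206 6.227027177253152
(390, 280) (309, 157) [ 501.2 -127.    62.2]
(640, 310) (383, 166) [ 584.4 -113.4   72. ]
(600, 310) (371, 166) [ 571.6 -117.2   70.5]
(685, 400) (396, 192) [ 590.9 -130.2  120.1]
(650, 370) (386, 183) [ 584.1 -126.7  101.7]
(590, 370) (368, 183) [ 572.1 -135.5   79.8]
(250, 280) (268, 157) [ 455.4 -139.6   61.3]
(150, 350) (239, 177) [ 428.5 -171.1   62.8]
(700, 290) (400, 160) [ 608.7 -103.7   50.3]
(520, 300) (347, 163) [ 548.5 -123.7   50.7]
(660, 280) (389, 157) [ 595.  -103.8   49.4]
(90, 100) (221, 104) [387.9 -96.6  47.6]
[[544.7, -102.9, 60.0], [620.4, -93.7, 60.0]] 6.946198321577567
[[545.8, -164.4, 60.0], [629.0, -155.3, 60.0]] 6.240460726467616
[[388.7, -74.4, 60.0], [529.7, -57.4, 60.0]] 6.8977123694964115
[[402.9, -227.3, 60.0], [546.0, -210.5, 60.0]] 6.7237161476327305
(array([  95.3, -329.2,   73.8]), array([-0.000e+00, -2.000e-02,  5.512e+01]))
```

The hub centre is about (467.8,-145.6) and the studs sit at -3.5° mod 120°. The catch points out at about 6.6° with the notch on its world +y side. Next I'll look at the plate from the same relative pose.

Request:
{"fn": "arm_command", "kwargs": {"motion": [1,95,-329,74,0,0,55,1,95,-329,74,0,0,55,1,95,-329,74,0,0,55,1,95,-329,74,0,0,55,1,95,-329,74,0,0,55,1,95,-329,74,0,0,55,1,95,-329,74,0,0,55,1,95,-329,74,0,0,55,1,95,-329,74,0,0,55,1,95,-329,74,0,0,55,1,95,-329,74,0,0,55]}}

```text
t: 3.95
eef_pos: [478.2, 194.4, 239.9]
tcp_rot: [-3.141, -0.0, -0.697]
ft_force: [-0.2, -0.0, -0.7]
opening: 0.999
```

```bash
python3 - <<'E'
from h import *
s=env.state();print(s['t'],s['eef_pos'],s['tcp_rot'])
c=env.calibration('wrist');im,d=env.read_camera('wrist');save(im,'w2');np.savez('pics/w2.npz',im=im,d=d,T=c['cam_to_world'])
for l,z in [('plate_handle',30),('hole_a',8)]:
    for r in env.spot_point('wrist',l)[:4]:
        p=r['location'];print(l,np.round(p,1),round(r['confidence'],2),atz(c,[p],z)[0].round(1))
E
```

```text
3.95 [478.19370996 194.43476953 239.91076665] [-3.14135043e+00 -2.85538348e-04 -6.96785058e-01]
hole_a [314.7 197. ] 0.75 [488.7 143.9   8. ]
hole_a [287.  124.3] 0.66 [516.3 226.9   8. ]
hole_a [238.7 188.9] 0.59 [428.6 206.6   8. ]
```

View pics/w2.png

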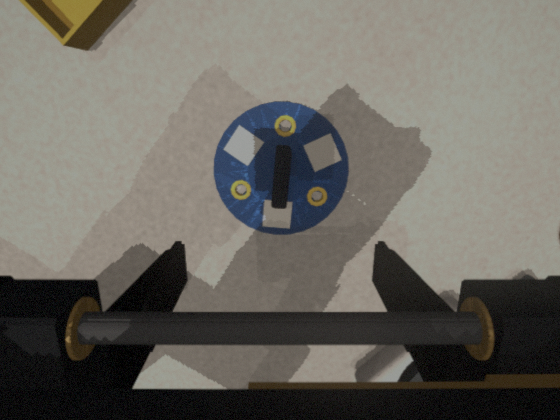

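```bash
python3 - <<'E'
from h import *
z=np.load('pics/w2.npz');im=z['im'];c=dict(env.calibration('wrist'));c['cam_to_world']=z['T']
b=blobs(im,(18,110,70),(34,255,255),30,(210,100,355,240));P=np.array([p for a,p in b]);print([(a,p.round(1)) for a,p in b])
q=atz(c,P,8)[:,:2];m=q.mean(0);a=np.rad2deg(np.arctan2(*(q-m).T[::-1]));print(q.round(1).tolist(),m.round(2),a.round(1),np.linalg.norm(q-m,axis=1).round(1))
hsv=cv2.cvtColor(im,cv2.COLOR_RGB2HSV);k=cv2.inRange(hsv,np.array([100,100,30]),np.array([130,255,255]));k[:95]=0;k[245:]=0;k[:,:205]=0;k[:,360:]=0
cs,_=cv2.findContours(k,cv2.RETR_EXTERNAL,cv2.CHAIN_APPROX_NONE);ct=max(cs,key=cv2.contourArea)
hull=cv2.convexHull(ct).reshape(-1,2)
q=atz(c,hull,7)[:,:2];A=np.c_[2*q,np.ones(len(q))];x=np.linalg.lstsq(A,(q**2).sum(1),rcond=None)[0];print('disc',x[:2],np.sqrt(x[2]+x[:2]@x[:2]))
d=a-np.array([0,120,240]);print(a)
# handle top corners
g=hsv[:,:,2]
save(cv2.resize(im[95:245,205:360],None,fx=4,fy=4,interpolation=cv2.INTER_CUBIC),'w2c')
E
```

```text
[(np.int32(206), array([284.9, 125.7])), (np.int32(175), array([240.2, 189.8])), (np.int32(201), array([317. , 196.2]))]
[[513.6, 227.2], [429.2, 204.7], [491.4, 142.9]] [478.04 191.62] [ 45.  165.  -74.7] [50.3 50.6 50.5]
disc [478.09529896 191.93107144] 74.45042560088613
[ 44.99368217 164.9632803  -74.66899209]
```

View pics/w2c.png

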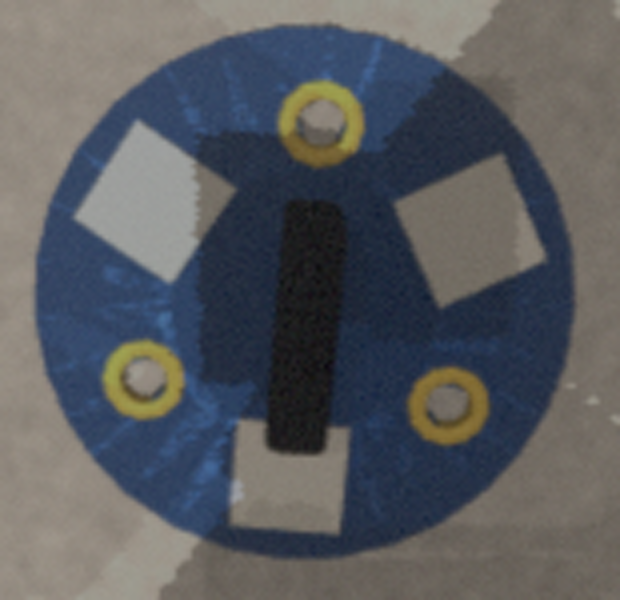

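```bash
python3 -c "
from h import *
print(delta([478.05,191.7,15],-44.9))"
```

```text
(array([  1.1,   2.2, 225. ]), array([-0.03, -0.02,  4.89]))
```

```bash
cat >> h.py <<'E'
class Cmd:
    def __init__(s,p,yaw): s.p=np.array(p,float); s.A=R.from_euler('xyz',[np.pi,0,np.deg2rad(yaw)])
    def go(s,d,r): s.p=s.p+s.A.apply(d); s.A=s.A*R.from_rotvec(np.deg2rad(r)); return s
    def to(s,p,yaw):
        B=R.from_euler('xyz',[np.pi,0,np.deg2rad(yaw)])
        return s.A.inv().apply(np.array(p)-s.p).round(1),np.rad2deg((s.A.inv()*B).as_rotvec()).round(2)
    def show(s): print('cmd',s.p.round(2),np.rad2deg(s.A.as_euler('xyz')).round(2))
def hist():
    C=Cmd([139.91,609.157,214.661],np.rad2deg(1.345013))
    for l in open('moves.txt'):
        v=list(map(float,l.split()))
        if len(v)==6: C.go(v[:3],v[3:])
    return C
E
cat > moves.txt <<'E'
-663 493 -99 0 0 62
95 -329 74 0 0 55
E
python3 -c "
from h import *
s=env.state();print(s['t'],s['eef_pos'],np.rad2deg(s['tcp_rot']))
C=hist();C.show();print(C.to([478.05,191.7,15],-44.9))"
```

```text
4.1 [478.42045003 194.05251552 240.03533836] [-1.79966338e+02 -2.14788518e-02 -4.00117612e+01]
cmd [478.2  195.   239.66] [180.    -0.   -39.94]
(array([  2. ,   2.6, 224.7]), array([-0.  , -0.  ,  4.96]))
```

Request:
{"fn": "arm_command", "kwargs": {"motion": [0.2,1.5,2.4,50,0,0,5,0.2,1.5,2.4,100,0,0,5,0.2,1.5,2.4,140,0,0,5,0.2,1.5,2.4,170,0,0,5,0.2,1.5,2.4,195,0,0,5,0.2,1.5,2.4,215,0,0,5,0.2,1.5,2.4,225,0,0,5,0.2,1.5,2.4,225,0,0,5,0.2,1.5,2.4,225,0,0,5,-1,1.5,2.4,225,0,0,5,-1,1.5,2.4,225,0,0,5,-1,1.5,2.4,225,0,0,5,-1,1.5,2.4,225,0,0,5,-1,1.5,2.4,225,0,0,5,-1,1.5,2.4,225,0,0,5,-1,1.5,2.4,225,0,0,5]}}

```text
t: 5.7
eef_pos: [477.9, 192.2, 14.7]
tcp_rot: [-3.141, -0.0, -0.784]
ft_force: [0.1, -1.0, 1.9]
opening: 0.168
```

```bash
echo "1.5 2.4 225 0 0 5">>moves.txt
python3 -c "
from h import *
s=env.state();print(s['t'],s['eef_pos'],np.rad2deg(s['tcp_rot']))
C=hist();C.show();print(C.to([467.8,-145.6,150],26.6))"
```

```text
5.7 [477.85760453 192.22998237  14.70140785] [-1.79989786e+02 -1.75683238e-04 -4.49397927e+01]
cmd [477.81 192.2   14.66] [180.    -0.   -44.94]
(array([ 231.5,  246.2, -135.3]), array([ -0.  ,  -0.  , -71.54]))
```

Request:
{"fn": "arm_command", "kwargs": {"motion": [-1,0,0,-30,0,0,0,-1,0,0,-70,0,0,0,-1,0,0,-110,0,0,0,-1,20,21,-135,0,0,-8,-1,50,53,-135,0,0,-16,-1,80,85,-135,0,0,-24,-1,110,117,-135,0,0,-32,-1,140,149,-135,0,0,-40,-1,170,181,-135,0,0,-48,-1,195,207,-135,0,0,-56,-1,215,229,-135,0,0,-64,-1,227,241,-135,0,0,-70,-1,231.5,246,-135,0,0,-71.5,-1,231.5,246,-135,0,0,-71.5,-1,231.5,246,-135,0,0,-71.5,-1,231.5,246,-135,0,0,-71.5]}}

```text
t: 7.3
eef_pos: [467.8, -144.8, 149.5]
tcp_rot: [-3.141, 0.0, 0.463]
ft_force: [-0.6, -0.7, -2.8]
opening: 0.165
```

```bash
echo "231.5 246 -135 0 0 -71.5">>moves.txt
python3 - <<'E'
from h import *
s=env.state();print(s['t'],s['eef_pos'],np.rad2deg(s['tcp_rot']),s['opening'])
C=hist();C.show()
c=env.calibration('wrist');im,d=env.read_camera('wrist');save(im,'w3');np.savez('pics/w3.npz',im=im,d=d,T=c['cam_to_world'])
E
```

```text
7.3 [ 467.82710225 -144.84837947  149.49606916] [-1.79975776e+02  9.50321921e-03  2.65484059e+01] 0.16491337303681938
cmd [ 467.93 -145.46  149.66] [180.     0.    26.56]
```

View pics/w3.png

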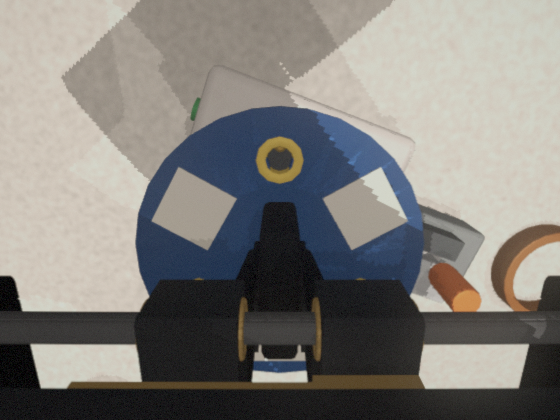

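```bash
python3 - <<'E'
from h import *
z=np.load('pics/w3.npz');im=z['im'];c=dict(env.calibration('wrist'));c['cam_to_world']=z['T']
b=blobs(im,(15,110,60),(34,255,255),200,(245,125,315,195));print(b)
q=atz(c,[p for a,p in b],142.8);print(q)
hsv=cv2.cvtColor(im,cv2.COLOR_RGB2HSV);k=cv2.inRange(hsv,np.array([15,110,60]),np.array([34,255,255]));k[:125]=0;k[195:]=0;k[:,:245]=0;k[:,315:]=0
pts=cv2.findNonZero(k);e=cv2.fitEllipse(cv2.convexHull(pts));print(e, atz(c,[e[0]],142.8))
save(cv2.resize(im[125:195,245:315],None,fx=8,fy=8,interpolation=cv2.INTER_CUBIC),'w3c')
o=np.array([467.8,-144.85]);print('hole expected if plate centred at tcp',o+50*np.array([np.cos(np.deg2rad(116.55)),np.sin(np.deg2rad(116.55))]))
E
```

```text
[(np.int32(1187), array([279.31508003, 159.64700927]))]
[[444.46446062 -99.59124364 142.8       ]]
((279.191650390625, 159.70196533203125), (45.76144027709961, 46.45504379272461), 102.93587493896484) [[444.42257464 -99.64253853 142.8       ]]
hole expected if plate centred at tcp [ 445.45106897 -100.12276801]
```

View pics/w3c.png

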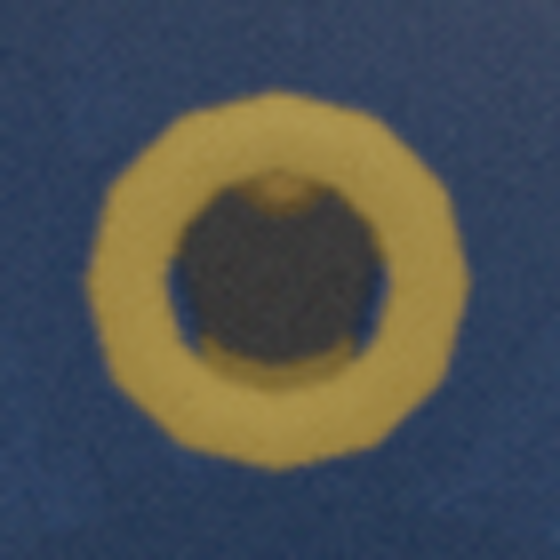

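Request:
{"fn": "arm_command", "kwargs": {"motion": [-1,0.5,0.7,20,0,0,0,-1,0.5,0.7,40,0,0,0,-1,0.5,0.7,45,0,0,0,-1,0.5,0.7,45,0,0,0,-1,0.5,0.7,45,0,0,0]}}

```text
t: 7.85
eef_pos: [469.0, -145.8, 105.2]
tcp_rot: [3.141, -0.0, 0.464]
ft_force: [0.2, -0.6, -4.2]
opening: 0.163
```

```bash
echo "0.5 0.7 45 0 0 0">>moves.txt
python3 - <<'E'
from h import *
s=env.state();print(s['t'],s['eef_pos'],np.rad2deg(s['tcp_rot']),s['opening'],s['ft_force'])
C=hist();C.show()
c=env.calibration('wrist');im,d=env.read_camera('wrist');save(im,'w4');np.savez('pics/w4.npz',im=im,d=d,T=c['cam_to_world'])
hsv=cv2.cvtColor(im,cv2.COLOR_RGB2HSV);k=cv2.inRange(hsv,np.array([15,110,60]),np.array([34,255,255]));k[:125]=0;k[195:]=0;k[:,:245]=0;k[:,315:]=0
e=cv2.fitEllipse(cv2.convexHull(cv2.findNonZero(k)));zp=s['eef_pos'][2]-6.7;print(e[0],atz(c,[e[0]],zp))
# predicted stud tip pixel for hub est
K=np.array([[c['fx'],0,c['cx']],[0,c['fy'],c['cy']],[0,0,1]]);T=np.linalg.inv(np.array(c['cam_to_world']))
pr=lambda P:cv2.projectPoints(np.array(P,float),cv2.Rodrigues(T[:3,:3])[0],T[:3,3],K,np.array(c['distortion']))[0].reshape(-1,2)
print(pr([[445.6,-101,82],[445.6,-101,60]]))
save(cv2.resize(im[125:195,245:315],None,fx=8,fy=8,interpolation=cv2.INTER_CUBIC),'w4c')
E
```

```text
7.85 [ 469.04105905 -145.77244713  105.2165899 ] [ 1.79975423e+02 -2.76621572e-02  2.65746148e+01] 0.16258672899013105 [ 0.2046982  -0.62816544 -4.24559496]
cmd [ 468.69 -145.86  104.66] [180.     0.    26.56]
(279.2362060546875, 159.63014221191406) [[ 445.64588363 -100.58142887   98.5165899 ]]
[[278.79653058 154.88564348]
 [278.82641412 148.84924007]]
```

View pics/w4c.png

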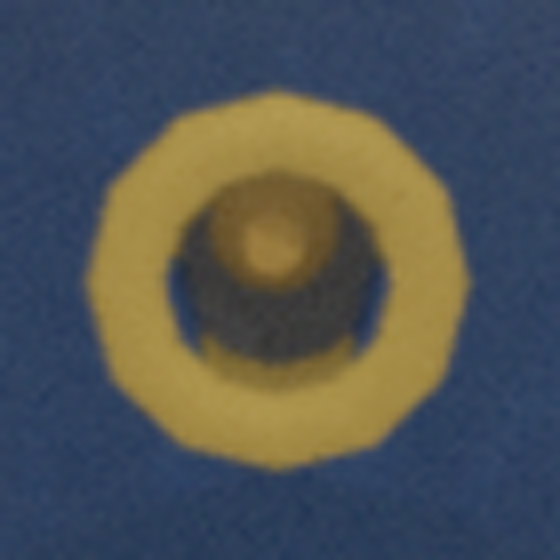

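Request:
{"fn": "arm_command", "kwargs": {"motion": [-1,0,1.2,6,0,0,0,-1,0,1.2,12,0,0,0,-1,0,1.2,17,0,0,0,-1,0,1.2,20,0,0,0,-1,0,1.2,20,0,0,0]}}

```text
t: 8.4
eef_pos: [469.0, -146.8, 84.1]
tcp_rot: [-3.141, 0.001, 0.464]
ft_force: [0.4, 0.5, -3.8]
opening: 0.163
```

The plate's underside is about 13 mm below the stud tips with no extra force, so the studs are in the holes. I'll lower it to the hub.

Request:
{"fn": "arm_command", "kwargs": {"motion": [-1,0,0,4,0,0,0,-1,0,0,8,0,0,0,-1,0,0,10,0,0,0,-1,0,0,10.5,0,0,0,-1,0,0,10.5,0,0,0]}}

```text
t: 8.9
eef_pos: [469.1, -146.9, 74.7]
tcp_rot: [3.141, -0.0, 0.464]
ft_force: [-3.1, 0.6, 7.4]
opening: 0.165
```

```bash
echo "0 1.2 20 0 0 0
0 0 10.5 0 0 0">>moves.txt
python3 -c "
from h import *
C=hist();C.show();print(C.to([593.3,-132.8,160],6.6))"
```

```text
cmd [ 469.23 -146.93   74.16] [180.     0.    26.56]
(array([117.3,  42.8, -85.8]), array([-0.  , -0.  , 19.96]))
```

Request:
{"fn": "arm_command", "kwargs": {"motion": [0.5,0,0,0,0,0,0,0.5,0,0,0,0,0,0,0.5,0,0,0,0,0,0,0.5,0,0,0,0,0,0,0.5,0,0,-20,0,0,0,0.5,0,0,-50,0,0,0,0.5,0,0,-86,0,0,0,0.6,40,14,-86,0,0,8,0.6,80,29,-86,0,0,16,0.6,117,43,-86,0,0,20,0.6,117,43,-86,0,0,20,0.6,117,43,-86,0,0,20]}}

```text
t: 10.1
eef_pos: [593.0, -132.7, 159.4]
tcp_rot: [-3.141, 0.001, 0.116]
ft_force: [0.2, -0.4, -0.4]
opening: 0.802
```

```bash
echo "117 43 -86 0 0 20">>moves.txt
python3 - <<'E'
from h import *
s=env.state();print(s['t'],s['eef_pos'],np.rad2deg(s['tcp_rot']),s['opening'],s['ft_force'])
C=hist();C.show()
c=env.calibration('wrist');im,d=env.read_camera('wrist');save(im,'w5');np.savez('pics/w5.npz',im=im,d=d,T=c['cam_to_world'])
E
```

```text
10.1 [ 593.0252282  -132.67562744  159.37116599] [-1.79965395e+02  6.39361740e-02  6.64176057e+00] 0.8021671965623336 [ 0.16783974 -0.41580515 -0.36160375]
cmd [ 593.11 -133.07  160.16] [180.    -0.     6.56]
```

View pics/w5.png

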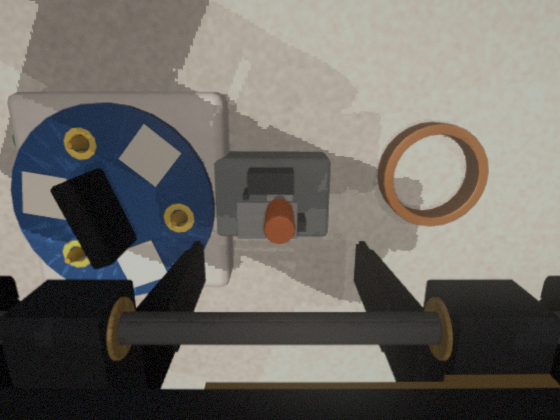

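The plate is seated and a yellow stud shows in each hole. The knob at about (279,225) is centred between the fingers, so I'll descend and grip it.

Request:
{"fn": "arm_command", "kwargs": {"motion": [0.2,0,0,20,0,0,0,0.2,0,0,45,0,0,0,0.2,0,0,62,0,0,0,0.2,0,0,69,0,0,0,0.2,0,0,69,0,0,0,-1,0,0,69,0,0,0,-1,0,0,69,0,0,0,-1,0,0,69,0,0,0,-1,0,0,69,0,0,0,-1,0,0,69,0,0,0,-1,0,0,69,0,0,0]}}

```text
t: 11.25
eef_pos: [593.0, -133.1, 91.2]
tcp_rot: [-3.142, 0.0, 0.115]
ft_force: [-2.0, -1.2, 2.2]
opening: 0.204
```

Request:
{"fn": "arm_command", "kwargs": {"motion": [-1,-8,0,0,0,0,0,-1,-16,0,0,0,0,0,-1,-24,0,0,0,0,0,-1,-31,0,0,0,0,0,-1,-35,0,0,0,0,0,-1,-35.5,0,0,0,0,0,-1,-35.5,0,0,0,0,0]}}

```text
t: 11.95
eef_pos: [557.9, -137.2, 91.4]
tcp_rot: [3.141, -0.002, 0.114]
ft_force: [6.1, 1.9, 0.7]
opening: 0.203
```

Request:
{"fn": "arm_command", "kwargs": {"motion": [-1,0,-4,0,0,0,0,-1,0,-8,0,0,0,0,-1,0,-12,0,0,0,0,-1,0,-15,0,0,0,0,-1,0,-16.3,0,0,0,0,-1,0,-16.3,0,0,0,0]}}

```text
t: 12.55
eef_pos: [556.3, -121.1, 91.4]
tcp_rot: [3.141, -0.002, 0.114]
ft_force: [5.7, 1.5, -0.1]
opening: 0.205
```

Request:
{"fn": "arm_command", "kwargs": {"motion": [-1,3,0,0,0,0,0,-1,6,0,0,0,0,0,-1,7,0,0,0,0,0,-1,7,0,0,0,0,0]}}

```text
t: 12.95
eef_pos: [562.8, -120.4, 91.3]
tcp_rot: [3.141, -0.0, 0.114]
ft_force: [3.2, 0.0, 2.3]
opening: 0.205
```

Request:
{"fn": "arm_command", "kwargs": {"motion": [0.2,0,0,0,0,0,0,0.2,0,0,0,0,0,0,0.2,0,0,0,0,0,0,0.2,0,0,0,0,0,0,0.2,0,0,-20,0,0,0,0.2,0,0,-50,0,0,0,0.2,0,0,-90,0,0,0,0.2,0,0,-130,0,0,0,0.2,0,0,-150,0,0,0,0.2,0,0,-150,0,0,0,0.2,0,0,-150,0,0,0]}}

```text
t: 14.05
eef_pos: [562.6, -120.0, 240.7]
tcp_rot: [-3.141, 0.0, 0.115]
ft_force: [0.6, 0.2, 0.5]
opening: 0.598
```

```bash
cat >>moves.txt <<'E'
0 0 69 0 0 0
-35.5 0 0 0 0 0
0 -16.3 0 0 0 0
7 0 0 0 0 0
0 0 -150 0 0 0
E
python3 - <<'E'
from h import *
s=env.state();print(s['t'],s['eef_pos'],s['opening'],s['ft_force'])
c=env.calibration('wrist');im,d=env.read_camera('wrist');save(im,'w6');np.savez('pics/w6.npz',im=im,d=d,T=c['cam_to_world'])
b=blobs(im,(2,150,90),(12,255,255),60,(150,90,400,260));print(b)
def pt(u,v):
    o,r=ray(c,[[u,v]]);return o+r[0]*np.median(d[v-1:v+2,u-1:u+2])
a=np.deg2rad(6.7);h=np.array([469.,-146.9])
for l in ['catch_knob','notch','hub_top','plate_handle','hole_a']:
    for r in env.spot_point('wrist',l)[:3]:print(l,np.round(r['location'],1),round(r['confidence'],2))
E
```

```text
14.05 [ 562.57827478 -120.03644062  240.66519442] 0.5984021083610332 [0.59690969 0.1705027  0.47367935]
[(np.int32(524), array([279.54198473, 190.32824427]))]
catch_knob [276.8 191.6] 0.97
notch [281.6 190.9] 0.91
hole_a [229.  208.4] 0.96
hole_a [156.8 148. ] 0.92
hole_a [152.5 234.9] 0.73
```

View pics/w6.png

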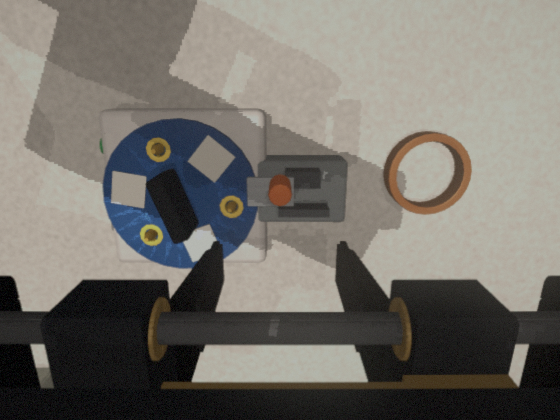

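The knob at (280,190) stayed in and to the side after release, with the tongue over the plate's rim. I'll check it numerically.

```bash
python3 - <<'E'
from h import *
z=np.load('pics/w6.npz');im=z['im'];D=z['d'];c=dict(env.calibration('wrist'));c['cam_to_world']=z['T']
b=blobs(im,(15,110,60),(34,255,255),40,(100,120,265,265));P=np.array([p for a,p in b]);q=atz(c,P,68)[:,:2];m=q.mean(0);print(P.round(1).tolist(),q.round(1).tolist(),'plate centre',m,np.linalg.norm(q-m,axis=1))
save(cv2.resize(im[140:240,200:360],None,fx=4.8,fy=4.8,interpolation=cv2.INTER_CUBIC),'w6c')
# plane fit on white pads/blue disc
hsv=cv2.cvtColor(im,cv2.COLOR_RGB2HSV);k=cv2.erode(cv2.inRange(hsv,np.array([100,100,30]),np.array([130,255,255])),np.ones((5,5)));k[:,265:]=0
v,u=np.nonzero(k);o,r=ray(c,np.c_[u,v]);X=o+r*D[v,u][:,None]
f=np.linalg.lstsq(np.c_[X[:,:2]-m,np.ones(len(X))],X[:,2],rcond=None)[0];print('plate plane tilt',f[:2],'z',f[2],len(X))
e=atz(c,[[279.5,193.5]],118)[0];print('knob top',e, 'rel plate',(R.from_euler('z',-6.6,degrees=True).apply(np.r_[e[:2]-m,0])))
E
```

```text
[[157.6, 149.2], [231.2, 206.5], [150.9, 234.6]] [[444.9, -101.9], [517.9, -150.1], [439.9, -189.0]] plate centre [ 467.5984179  -147.01163956] [50.48740613 50.42162258 50.28572264]
plate plane tilt [0.09135776 0.10347992] z 70.95265796218563 6444
knob top [ 561.93680291 -118.07456902  118.        ] rel plate [97.03912685 17.90231263  0.        ]
```

View pics/w6c.png

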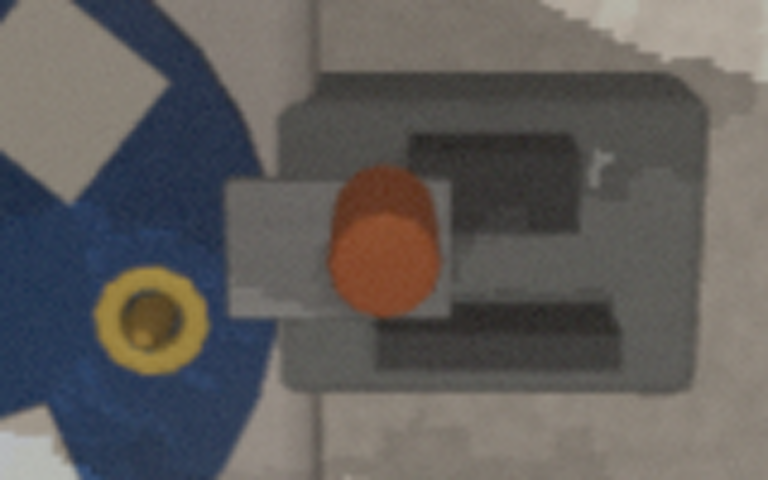

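The plane fit shows a 0.1 rad tilt, which disagrees with the picture. I'll redo it robustly, with the stand's top as a reference.

```bash
python3 - <<'E'
from h import *
z=np.load('pics/w6.npz');im=z['im'];D=z['d'];c=dict(env.calibration('wrist'));c['cam_to_world']=z['T']
hsv=cv2.cvtColor(im,cv2.COLOR_RGB2HSV);k=cv2.erode(cv2.inRange(hsv,np.array([100,100,30]),np.array([130,255,255])),np.ones((7,7)))
def fit(k,n):
    v,u=np.nonzero((k>0)&(D>0));o,r=ray(c,np.c_[u,v]);X=o+r*D[v,u][:,None]
    ok=np.abs(X[:,2]-np.median(X[:,2]))<15
    for _ in range(8):
        Y=X[ok];A=np.c_[X[:,:2]-[468,-147],np.ones(len(X))];f=np.linalg.lstsq(A[ok],Y[:,2],rcond=None)[0];res=X[:,2]-A@f;s=1.48*np.median(abs(res[ok]));ok=abs(res)<2.5*s
    print(n,f.round(4),s.round(2),ok.sum(),len(X), np.percentile(X[:,2],[1,10,50,90,99]).round(1))
kk=k.copy();kk[:115]=0;kk[270:]=0;kk[:,:100]=0;kk[:,262:]=0;fit(kk,'plate')
b=np.zeros_like(k);b[20:110,300:540]=1;fit(b,'bench far')
for (x0,y0,x1,y1) in [(200,142,222,162),(115,178,138,200),(195,232,205,245)]:
    b[:]=0;b[y0:y1,x0:x1]=1;v,u=np.nonzero((b>0)&(D>0));o,r=ray(c,np.c_[u,v]);X=o+r*D[v,u][:,None];print('pad',X.mean(0).round(1),X[:,2].std())
for (u,v) in [(260,120),(110,120),(125,255),(255,250),(330,210)]:
    o,r=ray(c,[[u,v]]);print('box',(u,v),(o+r[0]*np.median(D[v-3:v+4,u-3:u+4])).round(1))
E
```

```text
plate [ 4.00000e-04 -1.30000e-03  6.97697e+01] 0.71 4975 5038 [68.1 68.8 69.7 70.7 71.4]
bench far [ 6.0000e-04 -5.0000e-04  1.6447e+00] 0.83 21229 21518 [-0.2  0.6  1.7  2.8  3.6]
pad [494.9 -98.   70.5] 0.7739960716413322
pad [ 416.2 -142.9   70.5] 0.7261994283114647
pad [ 489.3 -185.8   70.7] 0.685848840254619
box (260, 120) [536.9 -65.8  48.4]
box (110, 120) [392.8 -82.1  49.8]
box (125, 255) [ 406.4 -223.8   49.8]
box (255, 250) [ 545.3 -201.6   50.1]
box (330, 210) [ 617.9 -147.7   50.7]
```

The plate is level (under 0.002 rad). Its top is 68.1 mm above the bench, so it is flush, and nothing touches the gripper.

```bash
python3 -c "
from h import *
print(env.job_done());print(env.state()['t'])"
```

```text
the job is handed in; nothing more can be done
None
the job is handed in; nothing more can be done
```

I fitted the plate onto the hub and locked it with the catch, then handed the job in at about 14 s on the robot's clock. No verdict is reported.

**What I did:** I gripped the plate by its handle, turned it 71.5° to match the studs and lowered it. It met the hub at about the expected height, with a small upward force. I pushed the knob in about 35 mm, moved it about 16 mm sideways, eased it back about 6.6 mm into the notch and let go.

**Last checks:**
- **Plate:** its top is 68.1 mm above the bench (68 is flush) and its tilt is under 0.002 rad. A stud is visible in all three holes.
- **Catch:** after release the knob stayed about 97 mm out from the plate's centre and about 18 mm to the side. The notch is at 96.5 mm and 16 mm. The tongue lies over the plate's rim.
- **Gripper:** it was about 150 mm clear above the knob, with wrist force near zero.
- **Bystanders:** I never touched the tape roll, tray or pen cup; I did not measure their positions at the end.

**Disagreements:** a first, non-robust plane fit gave a false tilt of about 0.1 rad because it included stray pixels. The robust fit and the three white pads contradict it. The 1 to 2 mm offsets in the knob and plate positions are within the camera calibration error.

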